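# Book in the full bottle: heft two bead bottles and show the heavier to the scanner

## Task

Two tall slim red-capped bottles of glass beads stand in the bottle carrier, alike to look at, but one is full and the other part used. Lift each in turn off the floor of its cell to feel which is heavier, leave the lighter one standing upright in the cell it came from, then hold the heavier one up to the label scanner: upright, label centred on the scanner's window, with about 8 cm of air between label and window, and finish while still holding it there. Show the scanner only the full bottle, do not touch the scanner, and leave the other things on the bench where they are.

Things in the scene. Friction and masses are not known exactly. Their poses are not given: they have to be found in the camera images.
- bottle_1: one of two like tall slim white bottles, closed, ribbed red cap, beads packed tight; the full one is over 0.13 kg heavier, both under 0.6 kg, name and look do not tell which. Body 60 mm diameter to 112 mm height; cap 44 mm diameter, 126 to 158 mm height (grip its sides from above); label all round, 35 to 95 mm up. Stands in a carrier cell. Origin: centre of the underside, z up its axis
- bottle_2: one of two like tall slim white bottles, closed, ribbed red cap, beads packed tight; the full one is over 0.13 kg heavier, both under 0.6 kg, name and look do not tell which. Body 60 mm diameter to 112 mm height; cap 44 mm diameter, 126 to 158 mm height (grip its sides from above); label all round, 35 to 95 mm up. Stands in a carrier cell. Origin: centre of the underside, z up its axis
- bottle_1_label (a point): point on this bottle's axis at the middle height of its label, 65 mm above its underside; the label's surface is 30 mm from it all round
- bottle_2_label (a point): point on this bottle's axis at the middle height of its label, 65 mm above its underside; the label's surface is 30 mm from it all round
- carrier: fixed open grey plastic bottle carrier, 190 mm (x) by 282 mm (y) by 55 mm tall, 2 by 3 cells 85 to 88 mm wide, centres at x -46 or +46 and y -92, 0 or +92 mm in its frame, cell floor 5 mm above the bench. Two cells are empty, bottles and jars stand in the other four. Origin: centre of its underside
- scanner: hands-free label scanner fixed on the bench: round black foot of 52 mm radius, gooseneck, and a grey head 56 mm deep, 84 mm wide and 94 mm tall, its top 197 mm above the bench. Origin: on the bench below the head; the window looks along its -x, z is up
- scan_window (a point): centre of the scanner's window (60 mm wide, 56 mm tall, upright), 150 mm above the bench; axes as the scanner's: the window looks along -x, y runs across it, z is up. 8 cm of air puts the bottle's axis 110 mm out from it
- jar_1: squat white jar with a wide red cap, 68 mm in diameter, 82 mm tall, in a carrier cell; not part of the job, leave it. Origin: centre of the underside
- jar_2: squat white jar with a wide red cap, 68 mm in diameter, 82 mm tall, in a carrier cell; not part of the job, leave it. Origin: centre of the underside
- beaker: glass beaker, 70 mm across, 92 mm tall, open top, between the carrier and the robot's left; leave it. Origin: centre of the underside
- amber_bottle: amber reagent bottle, 86 mm in diameter, 205 mm tall, beyond the carrier; leave it. Origin: centre of the underside
- wash_bottle: white wash bottle with blue cap and bent spout, 72 mm in diameter, 220 mm tall, beyond the carrier; leave it. Origin: centre of the underside
- calculator: black pocket calculator lying flat, 135 by 78 by 15 mm, to the right of the carrier; leave it. Origin: centre of the underside
- timer: small white bench timer, 70 mm wide, 62 mm tall, to the right of the carrier; leave it. Origin: under the middle of its case
Mind the look-alikes: they are no part of the job. What is shaped like the scanner but yellow is not meant.

How it is judged:
By the outcome, as a careful person would: the job done as asked, in the order asked, and still so for the second after the job is handed in, while the arm keeps its last pose, push and grip.
It also fails if it takes over 72 s, if anything falls off the work surface, if the arm or the gripper's body presses on something with over 40 N, if the wrist force passes 120 N, or if a joint passes its speed limit or range.

## Robot

A 7-joint arm with a two-finger parallel gripper is mounted at the origin on the work surface. World frame = base frame: x ahead of the robot, y to its left, z up, the work surface at z = 0. Lengths are in mm, angles in rad, forces in N, time in s.
With the tool pointing down it reaches from about 425 to 825 mm from the base axis. Payload 3.6 kg.
Tool frame: the origin (TCP) lies at the very end of the fingers, on their centre line; the grasp point (between the pads) lies 19 mm behind it (tcp_to_grasp is the distance from the TCP to the grasp point, in mm); z points along the fingers, y is the line along which they close (so a half turn about z gives the same grasp; the last joint's range is limited). The gripper opens to 85 mm and grips with 20 to 120 N. Pads are 22 mm wide; open, the fingers measure 114 mm over their backs; the gripper's body (76 mm by 85 mm) begins 54 mm behind the grasp point. The pads swing forward as they close: fully open they stand 13 mm farther back than shut.
Start: joints at [-1.224, 0.615, -0.013, 1.423, 0.008, 1.103, -0.04], TCP at [237.317, 605.098, 231.297] pointing down, gripper open.
Joint ranges: [-3.12, 3.12], [-0.3, 2.06], [-1.34, 1.32], [0.26, 2.42], [-1.36, 4.5], [0.01, 1.98], [-2.84, 2.84]. Speed limits (rad/s): [2.79, 2.79, 3.14, 3.14, 3.14, 3.14, 3.14].

## Interface

Orientations are given as a unit quaternion [x, y, z, w].
In Python, from cell import * gives the robot as it stands.
- The arm moves only by the tool jog_arm, never from a script. Its argument "plan" is a list of rows, each an object with "fingers": the opening, from -1 (shut) to 1 (fully open); "offset": the shift along the tool's x, y, z as a fraction of full scale, a list of three; "angular": the turn, a rotation vector about the tool's x, y, z as a fraction of full scale, a list of three. In form: [{"fingers": fingers, "offset": [tx, ty, tz], "angular": [rx, ry, rz]}, ...]. A call has 1 to 20 rows; each row shifts and turns the commanded pose from where the row before left it, along the tool's axes as they then stand; what a row does not reach is not made up. Full scale, the value 1, is 0.1 m for a shift and 0.5 rad for a turn. A row lasts 1/10 s, in which the tool goes at most 50 mm and 8.59 degrees, less where a joint would pass 70% of its speed; a pose out of reach is approached as far as the arm can. A call with a number of a shift or a turn outside -1 to 1 is refused whole. A call with a gripper value outside its range is refused whole. The fingers move at their own pace and stop on an object; "force" is the grip in N (left out, the last holds). Time passes only in rows, so rows that do not move let the fingers close. It gives the time, the measured TCP pose, the force, the opening and the grip force at its end, in the units of the state.
- read_state(): the state, without advancing time (a new reading comes with each control period).
- read_camera(name): name is "scene" or "top" or "wrist"; returns a dict with "frame" (400x640x3 uint8, red, green, blue), "z_map" (400x640 float32, mm along the optical axis (not along the pixel's ray), 0 where there is no reading), "fov_y" (degrees; the focal length in pixels is half the picture's height over the tangent of half this angle, whatever the lens; pixels are square), "cx", "cy" (the principal point, pixels), "origin" and "rotation" of the camera in the world. Camera axes: x right, y up, looking along -z (the intrinsics and any distortion apply to the point x, -y, -z); pixel columns grow to the right and rows downward; lengths in mm; the calibration is good to about 2 mm. A picture is of the moment at which its call begins.
- job_done(): hands the job in; it is judged then, once.
The state is a dict: "time": time; "q": joint angles; "qd": joint speeds; "joint_efforts": joint torques, N m; "eef_pos": TCP position; "tool_rot": TCP orientation; "force": force on the tool from outside, world axes, zero at the start; "torque": the same for the moment, N m; "finger_gap": finger opening in mm; "gripper_force": force on a finger pad.
Only numpy, scipy, OpenCV 4.12 (cv2) and the standard library are available. Lean on these libraries where they do the work, as an engineer would, in place of code of your own. Each camera call takes 0.05 s, during which the arm holds its last target. There are 200 camera calls.

## Working session

There is one attempt and no reset: what is moved stays moved. The work goes in short steps, Python scripts to look and compute and a tool call to move; the robot and the scene stay as the last step left them, time stands still between calls to the robot, and variables do not carry over. Pictures are saved under pics/ and viewed, at most 10 in all, crops included, and the job is handed in when it is done.

Besides the shell and the picture viewer there is one more tool, called after "Call:" as name(argument=value, ...) on one line, values as JSON. jog_arm: Moves the arm, as the interface text tells. Its arguments: {"type":"object","properties":{"plan":{"type":"array","items":{"type":"object","properties":{"fingers":{"type":"number"},"offset":{"type":"array","items":{"type":"number","minimum":-1,"maximum":1}},"angular":{"type":"array","items":{"type":"number","minimum":-1,"maximum":1}}}}},"force":{"type":"number"}},"required":["plan"]}

```bash
mkdir -p pics; cat > h.py <<'E'
from cell import *
import numpy as np, cv2
def cam(n):
    c=read_camera(n); h=c['frame'].shape[0]
    c['f']=h/2/np.tan(np.radians(c['fov_y'])/2); return c
def Rm(c):
    R=np.array(c['rotation'],float)
    if R.size==4:
        from scipy.spatial.transform import Rotation as Ro
        return Ro.from_quat(R).as_matrix()
    return R.reshape(3,3)
def cloud(c):
    z=c['z_map']; v,u=np.mgrid[:z.shape[0],:z.shape[1]]
    p=np.stack([(u-c['cx'])/c['f']*z,-(v-c['cy'])/c['f']*z,-z],-1)
    return p@Rm(c).T+np.array(c['origin'])
def ray(c,u,v,h):
    d=Rm(c)@np.array([(u-c['cx'])/c['f'],-(v-c['cy'])/c['f'],-1]); o=np.array(c['origin'])
    return o+d*(h-o[2])/d[2]
E
python3 - <<'E'
from h import *
for n in('top','scene'):
    c=cam(n); cv2.imwrite(f'pics/{n}.png',c['frame'][...,::-1]); np.save(n+'.npy',c,allow_pickle=True)
    print(n,{k:v for k,v in c.items() if k not in('frame','z_map')})
print(read_state())
E
```

```text
top {'fov_y': 45.963507074402045, 'cx': 321.51429165983296, 'cy': 204.14425847731832, 'origin': array([ 316.16000541,  -50.92584939, 1498.85440347]), 'rotation': array([ 0.06012245, -0.06054197, -0.70442768,  0.7046287 ]), 'f': np.float64(471.58797269477316)}
scene {'fov_y': 57.72741671922577, 'cx': 324.0400605627462, 'cy': 199.43710543343758, 'origin': array([ 941.08416019, -403.16358443, 1005.30739123]), 'rotation': array([0.23341382, 0.09931631, 0.39027544, 0.8850646 ]), 'f': np.float64(362.8423885811531)}
{'time': 0.1, 'q': array([-1.22348927,  0.61582853, -0.01262259,  1.4247543 ,  0.00809286,
        1.10335885, -0.04040992]), 'qd': array([ 0.00025805, -0.0035105 , -0.00036047, -0.00536562, -0.00065884,
        0.00049632,  0.001801  ]), 'joint_efforts': array([ 1.74102814e-03, -4.70381427e+01,  2.60283379e-01, -1.71568841e+01,
        1.01309444e-02,  5.93033925e-03,  1.39485437e-05]), 'eef_pos': array([237.09065755, 604.48579919, 230.24483811]), 'tool_rot': array([ 1.85788921e-01,  9.82589006e-01, -1.13122476e-03, -2.04697900e-04]), 'force': array([-0.95383145, -0.23159367, -0.46115001]), 'torque': array([-0.00369447, -0.04358926,  0.01352148]), 'gripper_force': 0.0, 'finger_gap': 85.31699977504998}
```

View pics/top.png

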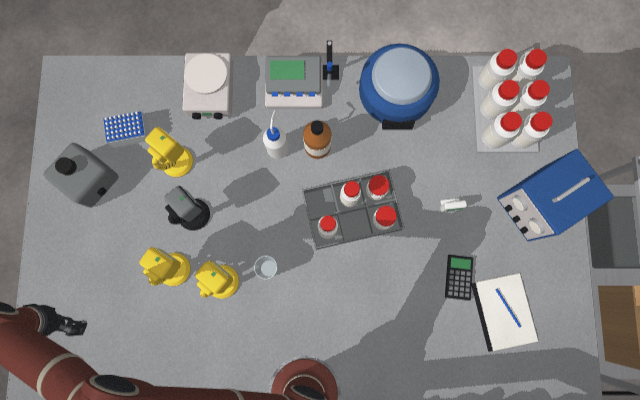

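View pics/scene.png

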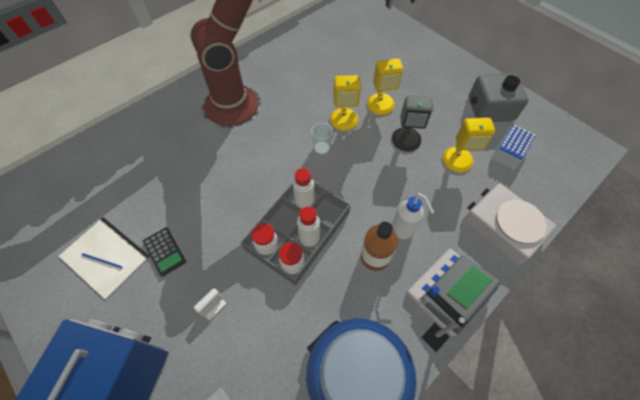

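The top view shows the two slim bottles at about (351,190) and (327,224), and the jars at (379,185) and (385,217). The grey scanner is at (183,205), with yellow look-alikes around it. Next I'll measure from the depth maps.

```bash
python3 - <<'E'
from h import *
for n in('top','scene'):
    c=np.load(n+'.npy',allow_pickle=True).item(); P=cloud(c); np.save(n+'_P.npy',P)
    f=c['frame'].astype(int); red=((f[...,0]>130)&(f[...,1]<70)&(f[...,2]<70)).astype(np.uint8)
    k,l,s,ce=cv2.connectedComponentsWithStats(red)
    for i in range(1,k):
        m=(l==i)
        if s[i,4]<25: continue
        p=P[m]; zt=np.percentile(p[:,2],90); q=p[(p[:,2]>zt-6)]
        print(n,ce[i].round(),s[i,4],'ztop',zt.round(),'xy med',np.median(q,0).round(1),'mid',((q.min(0)+q.max(0))/2).round(1)[:2],'ext',np.ptp(q,axis=0).round()[:2])
    # obstacles near the scanner
    if n=='top':
        sub=(slice(175,235),slice(155,215))
    else: sub=(slice(90,155),slice(385,440))
    p=P[sub].reshape(-1,3); col=f[sub].reshape(-1,3)
    hd=(p[:,2]>110)&(p[:,2]<215)&(np.ptp(col,axis=1)<30)
    ft=(p[:,2]<30)&(p[:,2]>4)&(col.max(1)<50)
    print(n,'head n',hd.sum(),np.median(p[hd],0),p[hd].min(0),p[hd].max(0)); 
    t=hd&(p[:,2]>188); print('top rect',cv2.minAreaRect(p[t][:,:2].astype(np.float32)),t.sum())
    if ft.sum()>5: print('foot',cv2.minEnclosingCircle(p[ft][:,:2].astype(np.float32)),ft.sum())
    # carrier top rim
    g=(P[...,2]>48)&(P[...,2]<62)&(np.ptp(f,axis=2)<25)&(abs(P[...,0]-530)<200)&(abs(P[...,1]+120)<200)
    k,l,s,ce=cv2.connectedComponentsWithStats(g.astype(np.uint8))
    i=1+s[1:,4].argmax(); print('carrier',cv2.minAreaRect(P[l==i][:,:2].astype(np.float32)),s[i,4])
    im=c['frame'][sub][...,::-1]; cv2.imwrite(f'pics/{n}_s.png',cv2.resize(im,None,fx=8,fy=8,interpolation=2))
E
```

```text
top [506.  58.] 291 ztop 174.0 xy med [ 995.7 -611.4  172. ] mid [ 668.3 -345.4] ext [704. 589.]
top [536.  58.] 301 ztop 174.0 xy med [ 994.  -703.4  171.5] mid [ 669.7 -390.4] ext [707. 679.]
top [508.  89.] 294 ztop 175.0 xy med [ 893.9 -612.5  171.8] mid [ 894.5 -612. ] ext [55. 54.]
top [538.  89.] 309 ztop 175.0 xy med [ 894.6 -700.9  172.1] mid [ 619.8 -390.6] ext [607. 679.]
top [511. 121.] 305 ztop 175.0 xy med [ 796.  -611.6  172.4] mid [ 569.4 -345.3] ext [506. 589.]
top [541. 121.] 315 ztop 174.0 xy med [ 794.3 -701.8  171.8] mid [ 795.4 -701.7] ext [54. 55.]
top [379. 185.] 299 ztop 90.0 xy med [ 619.2 -227.1   87.5] mid [ 482.2 -153.2] ext [332. 204.]
top [351. 188.] 188 ztop 166.0 xy med [ 593.5 -137.3  163. ] mid [ 592.7 -138.4] ext [43. 43.]
top [386. 215.] 316 ztop 90.0 xy med [ 524.8 -246.7   87.2] mid [ 435.3 -162.8] ext [238. 224.]
top [328. 223.] 178 ztop 166.0 xy med [491.8 -70.2 163.1] mid [492.1 -70.2] ext [40. 40.]
top head n 919 [537.67481861 344.5993514  192.21735465] [500.4917486  302.37023498 112.1150125 ] [594.64737419 400.94510684 203.98914175]
top rec
[... 416 characters left out ...]
.0 xy med [ 597.9 -139.2  163.2] mid [ 758.4 -260.1] ext [365. 286.]
scene [263. 234.] 316 ztop 89.0 xy med [ 531.7 -247.3   87.3] mid [ 724.6 -309.4] ext [433. 188.]
scene [285. 252.] 183 ztop 89.0 xy med [ 611.2 -238.8   87.2] mid [ 767.2 -305.3] ext [348. 196.]
scene head n 889 [563.02412933 332.89888296 180.93919391] [510.33386846 303.37872478 112.04215895] [599.83183526 391.82075506 201.55756384]
top rect ((554.3632202148438, 348.5916442871094), (83.33558654785156, 57.7934684753418), 43.35158157348633) 387
foot ((546.8678588867188, 353.44415283203125), 47.14083480834961) 225
carrier ((555.6666870117188, -146.52276611328125), (190.283935546875, 282.8734130859375), 12.888866424560547) 476
```

View pics/scene_s.png

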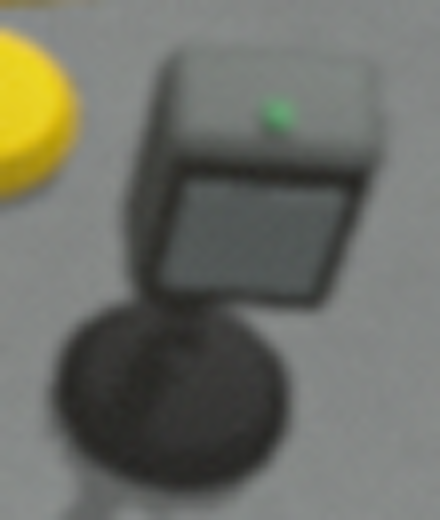

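View pics/top_s.png

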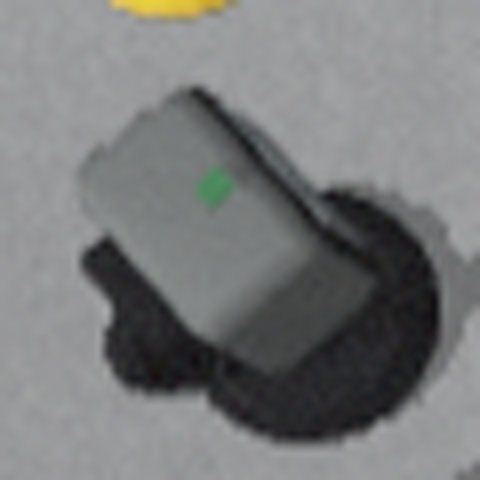

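The close-ups show the grey head and its window looking along world (+0.69, −0.72), to the upper right in the top view (the head spans about (80..380, 90..380) in the crop). The two cameras differ by about 5 mm, so I'll move above the carrier and refine the positions from the wrist camera.

Call:
jog_arm(plan=[{"fingers":1,"offset":[-0.25,-0.12,-0.08]},{"fingers":1,"offset":[-0.25,-0.12,-0.08]},{"fingers":1,"offset":[-0.25,-0.12,-0.08]},{"fingers":1,"offset":[-0.25,-0.12,-0.08]},{"fingers":1,"offset":[-0.25,-0.12,-0.08]},{"fingers":1,"offset":[-0.25,-0.12,-0.08]},{"fingers":1,"offset":[-0.25,-0.12,-0.08]},{"fingers":1,"offset":[-0.25,-0.12,-0.08]},{"fingers":1,"offset":[-0.25,-0.12,-0.08]},{"fingers":1,"offset":[-0.25,-0.12,-0.08]},{"fingers":1,"offset":[0,0,0]}])

```text
schema error: expected keys fingers, offset, angular
```

Call:
jog_arm(plan=[{"fingers":1,"offset":[-0.11,-0.2,0]},{"fingers":1,"offset":[-0.11,-0.2,0]},{"fingers":1,"offset":[-0.11,-0.2,0]},{"fingers":1,"offset":[-0.11,-0.2,0]},{"fingers":1,"offset":[-0.11,-0.2,0]},{"fingers":1,"offset":[-0.11,-0.2,0]},{"fingers":1,"offset":[-0.11,-0.2,0]},{"fingers":1,"offset":[-0.11,-0.2,0]},{"fingers":1,"offset":[-0.11,-0.2,0]},{"fingers":1,"offset":[-0.11,-0.2,0]},{"fingers":1,"offset":[-0.11,-0.2,0]},{"fingers":1,"offset":[-0.11,-0.2,0]},{"fingers":1,"offset":[-0.11,-0.2,0]},{"fingers":1,"offset":[-0.11,-0.2,0]},{"fingers":1,"offset":[-0.11,-0.2,0]},{"fingers":1,"offset":[-0.11,-0.2,0]},{"fingers":1,"offset":[-0.11,-0.2,0]},{"fingers":1,"offset":[-0.11,-0.2,0]},{"fingers":1,"offset":[0,0,0]},{"fingers":1,"offset":[0,0,0]}])

```text
schema error: expected keys fingers, offset, angular
```

```bash
cat >> h.py <<'E'
from scipy.spatial.transform import Rotation as Ro
def delta(x,y,z):
    s=read_state(); d=np.array([x,y,z])-s['eef_pos']; return (Ro.from_quat(s['tool_rot']).inv().apply(d)/100).round(3)
def caps(n,zmin=140,zmax=180):
    c=cam(n); P=cloud(c); f=c['frame'].astype(int); 
    m=((f[...,0]>110)&(f[...,1]<80)&(f[...,2]<80)&(P[...,2]>zmin)&(P[...,2]<zmax)).astype(np.uint8)
    k,l,s,ce=cv2.connectedComponentsWithStats(m)
    for i in range(1,k):
        if s[i,4]<60: continue
        p=P[l==i]; zt=np.percentile(p[:,2],90); q=p[p[:,2]>zt-5]
        print(n,ce[i].round(),s[i],'z',zt.round(1),'circ',cv2.minEnclosingCircle(q[:,:2].astype(np.float32)),'mid',((np.percentile(q,1,axis=0)+np.percentile(q,99,axis=0))/2).round(1))
    return c,P
E
python3 - <<'E'
from h import *
c,P=caps('wrist'); print(c['origin']); cv2.imwrite('pics/w1.png',c['frame'][...,::-1])
s=read_state(); print(s['time'],s['eef_pos'],s['tool_rot'],s['q'],s['force'],s['torque'])
T=np.load('top_P.npy')
for n,(a,b,u,v) in dict(wash=(115,155,262,290),amber=(118,155,302,332),beak=(255,282,252,278)).items():
    p=T[a:b,u:v].reshape(-1,3); p=p[p[:,2]>60]; print(n,np.median(p,0).round(),p.min(0).round(),p.max(0).round())
E
```

```text
[161.00774654 633.93240919 372.95448808]
0.15 [237.10151699 604.54865272 230.38790077] [ 1.85769052e-01  9.82592894e-01 -1.01408652e-03 -1.87006778e-04] [-1.2234873   0.61569336 -0.01265468  1.42458718  0.00811172  1.10342445
 -0.04040099] [ 0.75453688 -0.03918147 -0.19689245] [-0.03433147  0.00455106 -0.01051115]
wash [747.  89. 129.] [316. -51.  60.] [ 798.  127. 1499.]
amber [750. -38. 146.] [316. -81.  61.] [ 806.    5. 1499.]
beak [370. 125.  88.] [316. -51.  60.] [ 403.  149. 1499.]
```

View pics/w1.png

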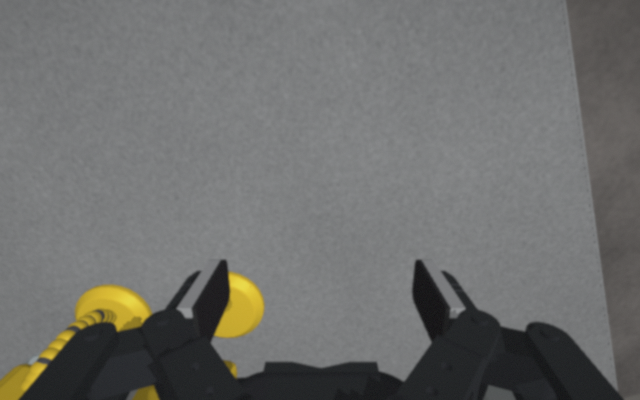

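The moves were refused because every row needs "angular". The wrist picture shows the open finger pads at about (220,300) and (425,300), with only yellow decoys below.

Call:
jog_arm(plan=[{"fingers":1,"offset":[-0.25,-0.12,-0.08],"angular":[0,0,0]},{"fingers":1,"offset":[-0.25,-0.12,-0.08],"angular":[0,0,0]},{"fingers":1,"offset":[-0.25,-0.12,-0.08],"angular":[0,0,0]},{"fingers":1,"offset":[-0.25,-0.12,-0.08],"angular":[0,0,0]},{"fingers":1,"offset":[-0.25,-0.12,-0.08],"angular":[0,0,0]},{"fingers":1,"offset":[-0.25,-0.12,-0.08],"angular":[0,0,0]},{"fingers":1,"offset":[-0.25,-0.12,-0.08],"angular":[0,0,0]},{"fingers":1,"offset":[-0.25,-0.12,-0.08],"angular":[0,0,0]},{"fingers":1,"offset":[-0.25,-0.12,-0.08],"angular":[0,0,0]},{"fingers":1,"offset":[-0.25,-0.12,-0.08],"angular":[0,0,0]},{"fingers":1,"offset":[0,0,0],"angular":[0,0,0]}])

```text
time: 1.25
eef_pos: [430.9, 397.6, 312.3]
tool_rot: [0.19, 0.982, -0.001, 0.002]
force: [1.0, -0.9, -0.0]
finger_gap: 85.3
gripper_force: 0.0
```

Call:
jog_arm(plan=[{"fingers":1,"offset":[-0.11,-0.2,0],"angular":[0,0,0]},{"fingers":1,"offset":[-0.11,-0.2,0],"angular":[0,0,0]},{"fingers":1,"offset":[-0.11,-0.2,0],"angular":[0,0,0]},{"fingers":1,"offset":[-0.11,-0.2,0],"angular":[0,0,0]},{"fingers":1,"offset":[-0.11,-0.2,0],"angular":[0,0,0]},{"fingers":1,"offset":[-0.11,-0.2,0],"angular":[0,0,0]},{"fingers":1,"offset":[-0.11,-0.2,0],"angular":[0,0,0]},{"fingers":1,"offset":[-0.11,-0.2,0],"angular":[0,0,0]},{"fingers":1,"offset":[-0.11,-0.2,0],"angular":[0,0,0]},{"fingers":1,"offset":[-0.11,-0.2,0],"angular":[0,0,0]},{"fingers":1,"offset":[-0.11,-0.2,0],"angular":[0,0,0]},{"fingers":1,"offset":[-0.11,-0.2,0],"angular":[0,0,0]},{"fingers":1,"offset":[-0.11,-0.2,0],"angular":[0,0,0]},{"fingers":1,"offset":[-0.11,-0.2,0],"angular":[0,0,0]},{"fingers":1,"offset":[-0.11,-0.2,0],"angular":[0,0,0]},{"fingers":1,"offset":[-0.11,-0.2,0],"angular":[0,0,0]},{"fingers":1,"offset":[-0.11,-0.2,0],"angular":[0,0,0]},{"fingers":1,"offset":[-0.11,-0.2,0],"angular":[0,0,0]},{"fingers":1,"offset":[0,0,0],"angular":[0,0,0]},{"fingers":1,"offset":[0,0,0],"angular":[0,0,0]}])

```text
time: 3.25
eef_pos: [478.9, -4.4, 311.0]
tool_rot: [0.186, 0.983, 0.0, -0.001]
force: [0.0, 0.7, 0.1]
finger_gap: 85.5
gripper_force: 0.0
```

```bash
python3 - <<'E'
from h import *
c,P=caps('wrist'); print(c['origin']); cv2.imwrite('pics/w2.png',c['frame'][...,::-1])
s=read_state(); print(s['time'],s['eef_pos'],s['tool_rot'],s['q'],s['force'],s['torque'])
print(delta(494.5,-70.2,230))
E
```

```text
wrist [266. 218.] [ 242  193   48   49 1737] z 163.9 circ ((494.3473205566406, -70.4365463256836), 22.96811294555664) mid [493.8 -69.8 162.1]
wrist [248. 316.] [ 226  293   43   46 1495] z 164.0 circ ((594.618408203125, -139.09889221191406), 22.417593002319336) mid [ 594.6 -138.8  162. ]
[402.81370399  24.57509563 453.78971398]
3.3 [478.92162293  -3.70029532 311.02057611] [ 1.84913023e-01  9.82754642e-01  5.00434612e-04 -4.86579372e-04] [-0.16060915  0.27144229  0.16231428  1.77483177 -0.04994732  1.09998884
  1.21739493] [ 0.22069804 -0.28556885  0.01022121] [ 0.0826825   0.01899832 -0.02449763]
[-0.388 -0.564  0.809]
```

View pics/w2.png

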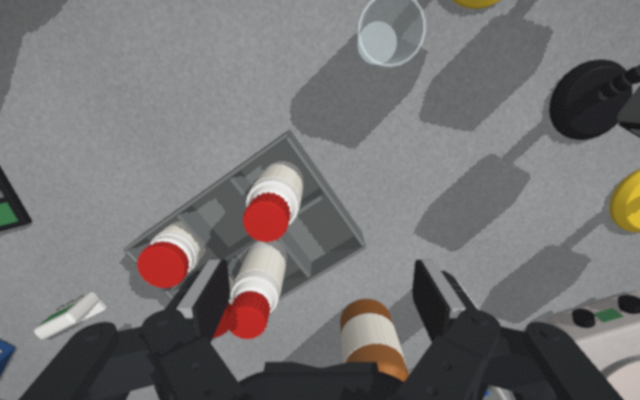

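The wrist view agrees with the average of the two fixed cameras: bottle A (cap at px (266,218)) is at (494,−70) and bottle B (px (248,316)) at (595,−139). Next I descend on A.

Call:
jog_arm(plan=[{"fingers":1,"offset":[-0.13,-0.19,0],"angular":[0,0,0]},{"fingers":1,"offset":[-0.13,-0.19,0],"angular":[0,0,0]},{"fingers":1,"offset":[-0.13,-0.19,0],"angular":[0,0,0]},{"fingers":1,"offset":[0,0,0.2],"angular":[0,0,0]},{"fingers":1,"offset":[0,0,0.2],"angular":[0,0,0]},{"fingers":1,"offset":[0,0,0.2],"angular":[0,0,0]},{"fingers":1,"offset":[0,0,0.2],"angular":[0,0,0]},{"fingers":1,"offset":[0,0,0.2],"angular":[0,0,0]},{"fingers":1,"offset":[0,0,0.2],"angular":[0,0,0]},{"fingers":1,"offset":[0,0,0.2],"angular":[0,0,0]},{"fingers":1,"offset":[0,0,0.2],"angular":[0,0,0]},{"fingers":1,"offset":[0,0,0.2],"angular":[0,0,0]},{"fingers":1,"offset":[0,0,0],"angular":[0,0,0]},{"fingers":1,"offset":[0,0,0],"angular":[0,0,0]}])

```text
time: 4.7
eef_pos: [494.9, -71.4, 131.4]
tool_rot: [0.185, 0.983, 0.0, -0.0]
force: [-0.5, -0.2, 0.7]
finger_gap: 85.6
gripper_force: 0.0
```

```bash
python3 - <<'E'
from h import *
s=read_state(); print(s['eef_pos'],s['tool_rot'],s['force']); print(delta(494.1,-70.1,130))
E
```

```text
[494.90700966 -71.35036043 131.42956422] [ 1.84843774e-01  9.82767841e-01  3.21456076e-04 -2.14200846e-04] [-0.51356373 -0.19586663  0.66504292]
[0.012 0.009 0.014]
```

Call:
jog_arm(force=60, plan=[{"fingers":1,"offset":[0.01,0.01,0],"angular":[0,0,0]},{"fingers":-1,"offset":[0,0,0],"angular":[0,0,0]},{"fingers":-1,"offset":[0,0,0],"angular":[0,0,0]},{"fingers":-1,"offset":[0,0,0],"angular":[0,0,0]},{"fingers":-1,"offset":[0,0,0],"angular":[0,0,0]},{"fingers":-1,"offset":[0,0,0],"angular":[0,0,0]},{"fingers":-1,"offset":[0,0,0],"angular":[0,0,0]},{"fingers":-1,"offset":[0,0,0],"angular":[0,0,0]},{"fingers":-1,"offset":[0,0,0],"angular":[0,0,0]},{"fingers":-1,"offset":[0,0,0],"angular":[0,0,0]}])

```text
time: 5.7
eef_pos: [494.8, -71.2, 132.1]
tool_rot: [0.186, 0.983, 0.0, 0.001]
force: [-1.2, 1.0, 6.2]
finger_gap: 42.6
gripper_force: 60.5
```

```bash
python3 - <<'E'
from h import *
s=read_state(); print(s['eef_pos'],s['force'],s['gripper_force'],s['finger_gap'],s['joint_efforts'])
E
```

```text
[494.75234035 -71.18505242 132.11788745] [-1.18712382  1.01588787  6.24241466] 60.49876570701599 42.61705110176728 [ 4.64854622e-01 -3.43024957e+01  1.92941353e+00 -1.06286699e+01
  1.24805546e-01 -2.24281540e-01  1.40113334e-02]
```

Call:
jog_arm(plan=[{"fingers":-1,"offset":[0,0,-0.05],"angular":[0,0,0]},{"fingers":-1,"offset":[0,0,-0.05],"angular":[0,0,0]},{"fingers":-1,"offset":[0,0,-0.05],"angular":[0,0,0]},{"fingers":-1,"offset":[0,0,-0.05],"angular":[0,0,0]},{"fingers":-1,"offset":[0,0,-0.05],"angular":[0,0,0]},{"fingers":-1,"offset":[0,0,-0.05],"angular":[0,0,0]},{"fingers":-1,"offset":[0,0,0],"angular":[0,0,0]},{"fingers":-1,"offset":[0,0,0],"angular":[0,0,0]},{"fingers":-1,"offset":[0,0,0],"angular":[0,0,0]},{"fingers":-1,"offset":[0,0,0],"angular":[0,0,0]},{"fingers":-1,"offset":[0,0,0],"angular":[0,0,0]},{"fingers":-1,"offset":[0,0,0],"angular":[0,0,0]}])

```text
time: 6.9
eef_pos: [494.0, -71.3, 161.2]
tool_rot: [0.186, 0.983, -0.0, -0.0]
force: [0.1, -0.8, -2.2]
finger_gap: 42.2
gripper_force: 61.1
```

```bash
python3 - <<'E'
from h import *
F=[];E=[]
for i in range(6):
    read_camera('wrist') if i<5 else None
    s=read_state(); F.append(s['force']);E.append(s['joint_efforts'])
print(s['eef_pos'],s['tool_rot'],np.mean(F,0),np.std(F,0),np.mean(E,0),s['gripper_force'],s['finger_gap'])
c,P=caps('top')
E
```

```text
[494.04549054 -71.35167071 161.30007263] [ 1.85810664e-01  9.82585567e-01 -1.01286937e-05 -3.74890794e-05] [ 0.08978524 -0.03885329 -2.83229679] [0.35123778 0.41217308 0.29845668] [-4.41446136e-04 -3.74256426e+01  1.74323799e+00 -1.33735457e+01
  7.46355348e-03  4.31989367e-04  8.97834390e-06] 61.149219274520874 42.3178685839573
top [506.  58.] [497  49  20  20 303] z 174.1 circ ((995.165283203125, -612.4158325195312), 28.619873046875) mid [ 995.7 -612.8  173.2]
top [536.  58.] [526  49  21  20 311] z 174.1 circ ((994.7830200195312, -703.7116088867188), 28.460506439208984) mid [ 995.6 -702.8  173.8]
top [509.  89.] [499  80  20  20 305] z 174.3 circ ((894.8485107421875, -613.6334228515625), 28.597333908081055) mid [ 895.8 -612.   173.4]
top [538.  89.] [528  80  22  20 313] z 174.5 circ ((895.2512817382812, -700.8540649414062), 30.15167236328125) mid [ 895.8 -702.4  173.4]
top [511. 121.] [501 112  21  19 311] z 174.2 circ ((796.0336303710938, -611.8006591796875), 28.820960998535156) mid [ 795.9 -612.3  174.3]
top [541. 121.] [531 112  21  19 315] z 174.4 circ ((795.8536987304688, -703.0335083007812), 27.576784133911133) mid [ 796.6 -702.1  173.5]
top [352. 188.] [344 181  16  16 155] z 166.0 circ ((593.1703491210938, -138.79702758789062), 21.55434799194336) mid [ 592.3 -138.5  165.6]
```

A weighs about 2.8 N (0.29 kg). I'll put it back in its cell, then move over to B.

Call:
jog_arm(plan=[{"fingers":-1,"offset":[0,0,0.05],"angular":[0,0,0]},{"fingers":-1,"offset":[0,0,0.05],"angular":[0,0,0]},{"fingers":-1,"offset":[0,0,0.05],"angular":[0,0,0]},{"fingers":-1,"offset":[0,0,0.05],"angular":[0,0,0]},{"fingers":-1,"offset":[0,0,0.05],"angular":[0,0,0]},{"fingers":-1,"offset":[0,0,0.03],"angular":[0,0,0]},{"fingers":-1,"offset":[0,0,0.01],"angular":[0,0,0]},{"fingers":-1,"offset":[0,0,0],"angular":[0,0,0]},{"fingers":-1,"offset":[0,0,0],"angular":[0,0,0]},{"fingers":-1,"offset":[0,0,0],"angular":[0,0,0]}])

```text
time: 8.2
eef_pos: [494.1, -71.3, 132.4]
tool_rot: [0.186, 0.983, 0.0, 0.0]
force: [-0.4, 0.5, -3.4]
finger_gap: 42.5
gripper_force: 61.2
```

Call:
jog_arm(plan=[{"fingers":0.2,"offset":[0,0,0],"angular":[0,0,0]},{"fingers":0.4,"offset":[0,0,0],"angular":[0,0,0]},{"fingers":1,"offset":[0,0,0],"angular":[0,0,0]},{"fingers":1,"offset":[0,0,0],"angular":[0,0,0]},{"fingers":1,"offset":[0,0,0],"angular":[0,0,0]},{"fingers":1,"offset":[0,0,0],"angular":[0,0,0]},{"fingers":1,"offset":[0,0,-0.1],"angular":[0,0,0]},{"fingers":1,"offset":[0,0,-0.2],"angular":[0,0,0]},{"fingers":1,"offset":[0,0,-0.2],"angular":[0,0,0]},{"fingers":1,"offset":[0,0,-0.2],"angular":[0,0,0]},{"fingers":1,"offset":[-0.2,-0.04,-0.1],"angular":[0,0,0]},{"fingers":1,"offset":[-0.2,-0.05,0],"angular":[0,0,0]},{"fingers":1,"offset":[-0.2,-0.05,0],"angular":[0,0,0]},{"fingers":1,"offset":[-0.2,-0.05,0],"angular":[0,0,0]},{"fingers":1,"offset":[-0.2,-0.05,0],"angular":[0,0,0]},{"fingers":1,"offset":[-0.18,-0.03,0],"angular":[0,0,0]},{"fingers":1,"offset":[0,0,0],"angular":[0,0,0]},{"fingers":1,"offset":[0,0,0],"angular":[0,0,0]}])

```text
time: 10.0
eef_pos: [593.6, -139.4, 212.5]
tool_rot: [0.186, 0.983, 0.0, -0.0]
force: [0.8, 0.5, -0.6]
finger_gap: 85.1
gripper_force: 0.0
```

```bash
python3 - <<'E'
from h import *
s=read_state(); print(s['eef_pos'],s['tool_rot'],s['force']); print(delta(594.6,-138.9,130))
caps('wrist'); caps('top',155,172)
E
```

```text
[ 593.61728733 -139.35988432  212.47617696] [ 1.85880223e-01  9.82572325e-01  1.07291001e-04 -3.97527463e-04] [ 0.76559178  0.53763985 -0.56548536]
[-0.008  0.008  0.825]
wrist [373.  30.] [ 332    0   83   70 4620] z 163.9 circ ((494.7914733886719, -70.65657806396484), 22.556432723999023) mid [497.6 -71.1 162.3]
wrist [322. 222.] [ 289  186   67   71 3691] z 163.8 circ ((595.3062133789062, -140.1251983642578), 22.87608528137207) mid [ 595.  -139.6  162. ]
top [506.  59.] [497  49  20  20 185] z 171.5 circ ((996.341552734375, -613.193115234375), 28.12590980529785) mid [ 996.4 -612.8  169.3]
top [536.  59.] [526  49  21  20 195] z 171.3 circ ((994.4768676757812, -703.423095703125), 30.478572845458984) mid [ 994.1 -703.7  169.2]
top [508.  89.] [499  80  20  20 205] z 171.6 circ ((895.9270629882812, -612.839111328125), 28.563207626342773) mid [ 895.8 -612.3  169.5]
top [538.  90.] [529  80  21  20 197] z 171.5 circ ((895.245361328125, -703.5389404296875), 28.821537017822266) mid [ 896.9 -703.5  169.3]
top [512. 121.] [503 112  19  19 173] z 171.6 circ ((796.7245483398438, -614.8711547851562), 28.22620964050293) mid [ 796.3 -613.8  169.3]
top [541. 122.] [531 112  21  19 202] z 171.7 circ ((795.6200561523438, -703.443359375), 29.674192428588867) mid [ 796.1 -702.3  169.4]
```

A stands back in its cell, upright (cap top at 164 mm). Now B.

Call:
jog_arm(plan=[{"fingers":1,"offset":[-0.01,0,0.1],"angular":[0,0,0]},{"fingers":1,"offset":[0,0,0.2],"angular":[0,0,0]},{"fingers":1,"offset":[0,0,0.2],"angular":[0,0,0]},{"fingers":1,"offset":[0,0,0.2],"angular":[0,0,0]},{"fingers":1,"offset":[0,0,0.12],"angular":[0,0,0]},{"fingers":1,"offset":[0,0,0],"angular":[0,0,0]},{"fingers":1,"offset":[0,0,0],"angular":[0,0,0]},{"fingers":-1,"offset":[0,0,0],"angular":[0,0,0]},{"fingers":-1,"offset":[0,0,0],"angular":[0,0,0]},{"fingers":-1,"offset":[0,0,0],"angular":[0,0,0]},{"fingers":-1,"offset":[0,0,0],"angular":[0,0,0]},{"fingers":-1,"offset":[0,0,0],"angular":[0,0,0]},{"fingers":-1,"offset":[0,0,0],"angular":[0,0,0]},{"fingers":-1,"offset":[0,0,0],"angular":[0,0,0]},{"fingers":-1,"offset":[0,0,0],"angular":[0,0,0]},{"fingers":-1,"offset":[0,0,0],"angular":[0,0,0]}])

```text
time: 11.7
eef_pos: [595.9, -139.8, 131.4]
tool_rot: [0.186, 0.983, 0.0, 0.001]
force: [0.0, 1.0, 5.9]
finger_gap: 42.3
gripper_force: 61.4
```

Call:
jog_arm(plan=[{"fingers":-1,"offset":[0,0,-0.05],"angular":[0,0,0]},{"fingers":-1,"offset":[0,0,-0.05],"angular":[0,0,0]},{"fingers":-1,"offset":[0,0,-0.05],"angular":[0,0,0]},{"fingers":-1,"offset":[0,0,-0.05],"angular":[0,0,0]},{"fingers":-1,"offset":[0,0,-0.05],"angular":[0,0,0]},{"fingers":-1,"offset":[0,0,-0.05],"angular":[0,0,0]},{"fingers":-1,"offset":[0,0,0],"angular":[0,0,0]},{"fingers":-1,"offset":[0,0,0],"angular":[0,0,0]},{"fingers":-1,"offset":[0,0,0],"angular":[0,0,0]},{"fingers":-1,"offset":[0,0,0],"angular":[0,0,0]},{"fingers":-1,"offset":[0,0,0],"angular":[0,0,0]},{"fingers":-1,"offset":[0,0,0],"angular":[0,0,0]}])

```text
time: 12.9
eef_pos: [594.9, -139.9, 160.2]
tool_rot: [0.186, 0.983, -0.0, -0.0]
force: [-1.1, 0.8, -4.6]
finger_gap: 42.6
gripper_force: 61.4
```

```bash
python3 - <<'E'
from h import *
F=[];E=[]
for i in range(6):
    read_camera('wrist') if i<5 else None
    s=read_state(); F.append(s['force'])
print(s['eef_pos'],s['tool_rot'],np.mean(F,0),np.std(F,0),s['gripper_force'],s['finger_gap'])
E
```

```text
[ 594.99061757 -139.93528536  160.28532908] [ 1.85781652e-01  9.82591052e-01 -3.06041516e-05 -3.29099874e-05] [-0.30435503  0.10527934 -5.20130269] [0.40207036 0.36702488 0.44393019] 61.41315937042236 42.6658059920033
```

B reads 5.2 N against A's 2.8 N, so B is the full one. Before carrying it over, I'll pin down the window's face with a plane fit.

```bash
python3 - <<'E'
from h import *
n0=np.array([.690,-.7236]); t0=np.array([.7236,.690]); hc=np.array([551.65,348.45])
for nm in('scene','top'):
    c=np.load(nm+'.npy',allow_pickle=True).item(); P=np.load(nm+'_P.npy').reshape(-1,3); f=c['frame'].reshape(-1,3).astype(int)
    a=(P[:,:2]-hc)@n0; b=(P[:,:2]-hc)@t0
    m=(abs(a)<60)&(abs(b)<70)&(P[:,2]>100)&(P[:,2]<210)&(np.ptp(f,axis=1)<40)
    F=m&(a>15)&(abs(b)<34)&(P[:,2]<185)&(P[:,2]>112)
    print(nm,'face n',F.sum(),'a med',np.median(a[F]) if F.any() else None)
    if F.sum()>30:
        p=P[F]; 
        for _ in range(4):
            q=p-p.mean(0); w=np.linalg.svd(q,full_matrices=False)[2][2]; r=q@w; p=p[abs(r)<max(2,1.5*r.std())]
        w*=np.sign(w[0]); print('plane n',w.round(3),'ang',np.degrees(np.arctan2(w[1],w[0])).round(2),'pt',p.mean(0).round(1),len(p))
    T=m&(P[:,2]>190)
    print('top a',np.percentile(a[T],[2,98]).round(1),'b',np.percentile(b[T],[2,98]).round(1),T.sum())
print(hc+138*n0)
c=cam('wrist'); 
p=read_state()['eef_pos']; print(p,delta(646.9,248.6,211.5))
E
```

```text
scene face n 358 a med 29.819441678461494
plane n [ 0.67  -0.743 -0.009] ang -47.95 pt [572.4 326.9 150.2] 285
top a [-24.3  27.4] b [-37.2  39.7] 361
top face n 58 a med 28.453582170363063
plane n [ 0.669 -0.743  0.013] ang -48.0 pt [568.8 325.5 158.8] 56
top a [-27.5  24.1] b [-41.   36.4] 507
[646.87   248.5932]
[ 594.95964589 -139.92730246  160.28261076] [ 0.935  3.807 -0.512]
```

Target: bottle axis at (646, 247) with the TCP at z ≈ 211. I'll lift, carry, then lower.

Call:
jog_arm(plan=[{"fingers":-1,"offset":[0,0,-0.05],"angular":[0,0,0]},{"fingers":-1,"offset":[0,0,-0.1],"angular":[0,0,0]},{"fingers":-1,"offset":[0,0,-0.15],"angular":[0,0,0]},{"fingers":-1,"offset":[0,0,-0.2],"angular":[0,0,0]},{"fingers":-1,"offset":[0,0,-0.2],"angular":[0,0,0]},{"fingers":-1,"offset":[0,0,-0.2],"angular":[0,0,0]},{"fingers":-1,"offset":[0,0,-0.1],"angular":[0,0,0]},{"fingers":-1,"offset":[0,0,0],"angular":[0,0,0]},{"fingers":-1,"offset":[0.01,0.05,0],"angular":[0,0,0]},{"fingers":-1,"offset":[0.03,0.1,0],"angular":[0,0,0]},{"fingers":-1,"offset":[0.04,0.15,0],"angular":[0,0,0]},{"fingers":-1,"offset":[0.05,0.2,0],"angular":[0,0,0]},{"fingers":-1,"offset":[0.05,0.2,0],"angular":[0,0,0]},{"fingers":-1,"offset":[0.05,0.2,0],"angular":[0,0,0]},{"fingers":-1,"offset":[0.05,0.2,0],"angular":[0,0,0]},{"fingers":-1,"offset":[0.05,0.2,0],"angular":[0,0,0]},{"fingers":-1,"offset":[0.05,0.2,0],"angular":[0,0,0]},{"fingers":-1,"offset":[0.05,0.2,0],"angular":[0,0,0]},{"fingers":-1,"offset":[0.05,0.2,0],"angular":[0,0,0]}])

```text
time: 15.1
eef_pos: [619.1, 57.8, 259.4]
tool_rot: [0.185, 0.983, 0.0, -0.001]
force: [-0.7, -0.3, -4.7]
finger_gap: 42.2
gripper_force: 61.6
```

Call:
jog_arm(plan=[{"fingers":-1,"offset":[0.05,0.2,0],"angular":[0,0,0]},{"fingers":-1,"offset":[0.05,0.2,0],"angular":[0,0,0]},{"fingers":-1,"offset":[0.05,0.2,0],"angular":[0,0,0]},{"fingers":-1,"offset":[0.05,0.2,0],"angular":[0,0,0]},{"fingers":-1,"offset":[0.05,0.2,0],"angular":[0,0,0]},{"fingers":-1,"offset":[0.05,0.2,0],"angular":[0,0,0]},{"fingers":-1,"offset":[0.05,0.2,0],"angular":[0,0,0]},{"fingers":-1,"offset":[0.03,0.14,0],"angular":[0,0,0]},{"fingers":-1,"offset":[0.02,0.05,0],"angular":[0,0,0]},{"fingers":-1,"offset":[0,0,0],"angular":[0,0,0]},{"fingers":-1,"offset":[0,0,0.05],"angular":[0,0,0]},{"fingers":-1,"offset":[0,0,0.1],"angular":[0,0,0]},{"fingers":-1,"offset":[0,0,0.1],"angular":[0,0,0]},{"fingers":-1,"offset":[0,0,0.1],"angular":[0,0,0]},{"fingers":-1,"offset":[0,0,0.1],"angular":[0,0,0]},{"fingers":-1,"offset":[0,0,0.04],"angular":[0,0,0]},{"fingers":-1,"offset":[0,0,0],"angular":[0,0,0]},{"fingers":-1,"offset":[0,0,0],"angular":[0,0,0]},{"fingers":-1,"offset":[0,0,0],"angular":[0,0,0]}])

```text
time: 17.0
eef_pos: [641.0, 217.2, 212.1]
tool_rot: [0.186, 0.983, 0.0, 0.001]
force: [-0.9, -1.1, -4.6]
finger_gap: 42.7
gripper_force: 61.7
```

```bash
python3 - <<'E'
from h import *
s=read_state(); print(s['time'],s['eef_pos'],s['tool_rot'],s['force'],s['finger_gap']); print(delta(646,247,211.5))
c=cam('scene'); P=cloud(c); f=c['frame'].astype(int)
cv2.imwrite('pics/s2.png',c['frame'][...,::-1])
e=s['eef_pos']
m=(np.hypot(P[...,0]-e[0],P[...,1]-e[1])<50)&(P[...,2]>60)&(P[...,2]<260)
white=m&(f.min(2)>90); red=m&(f[...,0]>100)&(f[...,1]<70)
# visible-surface band centre per height, horizontally as seen
o=c['origin']; d=e[:2]-o[:2]; d/=np.linalg.norm(d); t=np.array([-d[1],d[0]])
for lo in range(80,250,10):
    k=m&(P[...,2]>=lo)&(P[...,2]<lo+10)&(white|red)
    if k.sum()>3:
        b=(P[k][:,:2]-e[:2])@t; print(lo,k.sum(),'lat mid',((b.min()+b.max())/2).round(1),np.ptp(b).round(1),'near',((P[k][:,:2]-e[:2])@d).min().round(1),'red',(red&k).sum())
c,_=caps('top',155,172) if 0 else (0,0)
E
```

```text
17.0 [640.99195582 217.24679434 212.06255792] [1.85768141e-01 9.82593275e-01 3.63205802e-04 7.22084072e-04] [-0.93118743 -1.11224355 -4.55034216] 42.713859275956786
[0.062 0.295 0.006]
80 8 lat mid -4.9 42.6 near -26.0 red 0
90 33 lat mid -1.3 57.1 near -30.4 red 0
100 43 lat mid -2.5 57.3 near -29.3 red 0
110 38 lat mid -2.0 59.8 near -28.7 red 0
120 38 lat mid -1.8 57.3 near -29.5 red 0
130 42 lat mid -2.3 57.8 near -30.0 red 0
140 41 lat mid -2.1 59.3 near -30.6 red 0
150 47 lat mid -1.5 57.8 near -31.1 red 0
160 46 lat mid -1.8 60.1 near -30.0 red 0
170 48 lat mid -1.7 57.8 near -31.1 red 0
180 47 lat mid -1.6 59.2 near -30.2 red 0
190 91 lat mid -1.5 58.6 near -30.4 red 0
200 66 lat mid -2.4 47.8 near -31.4 red 0
210 17 lat mid -4.6 39.3 near -22.3 red 4
220 35 lat mid -1.8 54.2 near -26.1 red 23
230 30 lat mid -11.5 37.8 near -23.5 red 27
240 119 lat mid -8.8 42.3 near -25.9 red 115
```

View pics/s2.png

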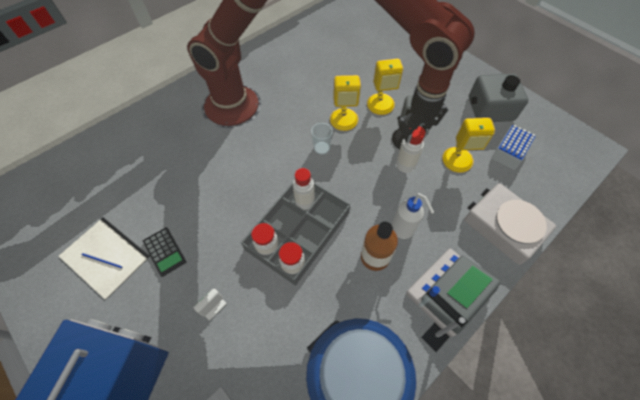

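The scene view shows bottle B hanging upright in front of the scanner (px (412,150)) and A still in its cell (303,187). It is 30 mm short of the target, so I'll close that gap.

Call:
jog_arm(plan=[{"fingers":-1,"offset":[0.01,0.05,0],"angular":[0,0,0]},{"fingers":-1,"offset":[0.02,0.1,0],"angular":[0,0,0]},{"fingers":-1,"offset":[0.02,0.1,0],"angular":[0,0,0]},{"fingers":-1,"offset":[0.01,0.04,0],"angular":[0,0,0]},{"fingers":-1,"offset":[0,0,0],"angular":[0,0,0]},{"fingers":-1,"offset":[0,0,0],"angular":[0,0,0]},{"fingers":-1,"offset":[0,0,0],"angular":[0,0,0]},{"fingers":-1,"offset":[0,0,0],"angular":[0,0,0]},{"fingers":-1,"offset":[0,0,0],"angular":[0,0,0]}])

```text
time: 17.95
eef_pos: [645.6, 245.8, 211.4]
tool_rot: [0.186, 0.983, -0.0, 0.0]
force: [-0.0, 0.0, -4.3]
finger_gap: 42.7
gripper_force: 61.8
```

```bash
python3 - <<'E'
from h import *
s=read_state(); print(s['time'],s['eef_pos'],s['tool_rot'],s['force'],s['finger_gap'],abs(s['qd']).max()); print(delta(646,247,211.5))
e=s['eef_pos']
for n in('wrist','scene'):
    c=cam(n); P=cloud(c); f=c['frame'].astype(int); cv2.imwrite(f'pics/{n}3.png',c['frame'][...,::-1])
    o=c['origin']; d=e[:2]-o[:2]; d/=np.linalg.norm(d); t=np.array([-d[1],d[0]])
    r=np.hypot(P[...,0]-e[0],P[...,1]-e[1])
    k=(r<45)&(P[...,2]>110)&(P[...,2]<190)&(f.min(2)>90)
    if k.sum()>20: b=(P[k][:,:2]-e[:2])@t; print(n,k.sum(),'lat',((b.min()+b.max())/2).round(1),'t',t.round(2),'zmin',P[(r<32)&(f.min(2)>90)&(P[...,2]>40)][:,2].min())
    n0=np.array([.679,-.734]); t0=np.array([.734,.679]); hc=np.array([551.65,348.45]); a=(P[...,:2]-hc)@n0; b=(P[...,:2]-hc)@t0
    T=(abs(a)<45)&(abs(b)<55)&(P[...,2]>188)&(P[...,2]<206)&(np.ptp(f,axis=2)<30)
    print(n,'head top',T.sum(), cv2.minAreaRect(P[T][:,:2].astype(np.float32)) if T.sum()>20 else '')
E
```

```text
17.95 [645.58262071 245.79564459 211.39511986] [ 1.86152020e-01  9.82520948e-01 -1.02459531e-04  4.33443657e-05] [-2.88437175e-02  1.95701077e-03 -4.27790590e+00] 42.654129377706475 0.0041304422494967945
[ 0.001  0.013 -0.001]
wrist 2325 lat -0.5 t [0.36 0.93] zmin 88.16632973186893
wrist head top 10018 ((572.5944213867188, 337.9260559082031), (87.2352294921875, 38.042945861816406), 67.69356536865234)
scene 361 lat -1.8 t [-0.91 -0.41] zmin 86.90773489157368
scene head top 191 ((537.4215087890625, 333.86004638671875), (41.77530288696289, 62.12266159057617), 32.07308578491211)
```

View pics/wrist3.png

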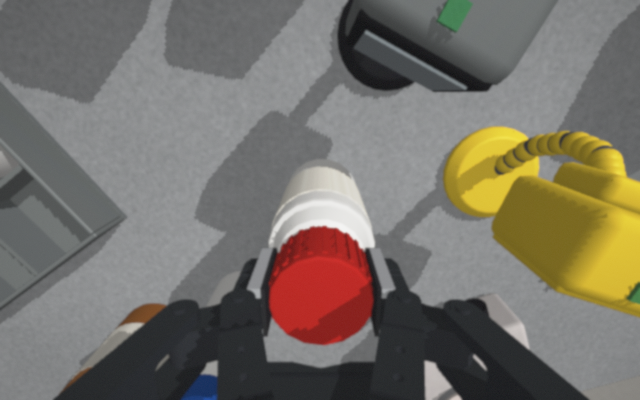

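The wrist view shows the bottle gripped at (320,290) and the scanner's window pane edge-on from (360,35) to (467,90). I'll use this close view for a last check of centring and distance.

```bash
python3 - <<'E'
from h import *
c=cam('wrist'); P=cloud(c); s=read_state(); e=s['eef_pos']
n0=np.array([.679,-.734]); t0=np.array([.734,.679]); hc=np.array([551.65,348.45]); a=(P[...,:2]-hc)@n0; b=(P[...,:2]-hc)@t0
m=(abs(a)<50)&(abs(b)<60)&(P[...,2]>105)&(P[...,2]<205)
F=m&(a>22)&(P[...,2]<180)&(abs(b)<32)
p=P[F]
for _ in range(5):
    q=p-p.mean(0); w=np.linalg.svd(q,full_matrices=False)[2][2]; r=q@w; p=p[abs(r)<max(1.5,2*r.std())]
w*=np.sign(w[0]); print('plane',w.round(3),np.degrees(np.arctan2(w[1],w[0])),p.mean(0).round(1),len(p),'dist axis->face',((e-p.mean(0))@w).round(1))
# pane corners from pixels, cast into face plane
def cast(u,v):
    d=Rm(c)@np.array([(u-c['cx'])/c['f'],-(v-c['cy'])/c['f'],-1]); o=c['origin']; return o+d*(((p.mean(0)-o)@w)/(d@w))
for uv in((354,38),(370,30),(467,90),(450,91)): print(uv,cast(*uv).round(1))
nn=w[:2]/np.linalg.norm(w[:2]); tt=np.array([-nn[1],nn[0]])
T=m&(P[...,2]>150); bb=(P[m][:,:2]-e[:2])@tt; print('head lateral about bottle',np.percentile(bb,[.5,99.5]).round(1))
E
```

```text
plane [ 0.67  -0.742  0.013] -47.94278602680186 [571.8 324.4 158.9] 2386 dist axis->face 108.1
(354, 38) [548.8 303.6 152.9]
(370, 30) [551.9 306.9 187. ]
(467, 90) [596.  346.6 178.3]
(450, 91) [596.4 346.5 155. ]
head lateral about bottle [-40.6  37.9]
```

The bottle is centred to within about 1 mm, and its axis is 108 mm from the window (about 78 mm of air). The tool is vertical. I'm handing in.

```bash
python3 -c "
from cell import *
print(job_done())"
```

```text
the job is handed in; nothing more can be done
None
```

I handed the job in with the arm holding the heavier bottle (about 0.5 kg against 0.3 kg) upright at the grey scanner, label centred to within about 1 mm and about 78 mm of air to the window, with the lighter bottle standing upright back in its own cell.

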